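# Feed a carrier round the corner into its station

### The job

Push the carrier along its guide track, round the curved corner, up to the end stop, without lifting it out, and seat it there by pressing it against the stop with about 10 N for a full second; never force it against the rails or the stop with more than 20 N. Then swing the keeper bar all the way shut across the track behind it, and let go; leave everything else where it is.

Things in the scene. Friction and masses are not known exactly. Their poses are not given: they have to be found in the camera images.
- track: Fixed feed track: steel plate 260 x 260 x 10 mm with the rails on it. Origin on the table at the centre of the corner's curve; x, y along the plate's edges, z up. Channel's middle line: +x along y = -90 mm from x = -115 to 0, quarter circle of radius 90 about the origin (counter-clockwise) to (90, 0), then +y along x = 90 to the stop.
- rails: The two parallel aluminium guide rails fixed on the plate, 8 mm thick, tops 30 mm above the table, 50 mm apart (carrier 48 mm), along both straights and round the corner. Same origin and axes as the track. The force limit counts all pushes of the carrier on rails and stop together; its weight on the plate does not count.
- stop: Rigid dark steel end stop across the channel's end, 66 mm wide, 16 mm thick, top 44 mm above the table. Origin in the middle of its near face, 10 mm above the table, at x = 90, y = 99 mm of the track; axes as the track's. Touching it, the carrier's centre is 24 mm before it. Track and stop do not give: a stiff arm only 1 to 3 mm too far or off line forces the carrier with over 20 N, so feel for it.
- carrier_mid (a point): Loose carrier in the first straight: round black puck 48 mm diameter (1 mm clear of each rail), 34 mm high, on the plate, with an upright round brass post 22 mm diameter, 50 mm high on its centre (top 94 mm above the table). 0.3 to 0.6 kg, slides with friction. The point is on its axis, 8 mm above the foot of the post, 52 mm above the table.
- keeper (a joint): Angle (rad) of the keeper, a flat steel bar 12 mm wide (32 to 42 mm above the table, hub to 48) on a vertical pivot at x = 35, y = 42.5 mm of the track. 0 = shut: its 70 mm long arm points along the track's +x, across the channel just behind a carrier that is home. Grows clockwise from above; starts at 1.3 to 1.75 (open, arm towards -y). Rigid limits 0 and 1.9. Stays put; 1 to 1.5 N at the knob turns it.
- keeper_knob (a point): Upright round steel knob on the keeper's short arm, opposite the long one, 45 mm from the pivot: 16 mm diameter, from 42 to 78 mm above the table; the point is on its axis 60 mm above the table. Shut, it is at x = -10, y = 42.5 mm of the track; open, near x = 25 to 45, y = 87 mm.
- bushing: Bystander, not to be moved: brass flanged bushing, 24 mm wide, 30 mm high, standing, on the track plate inside the corner, clear of the keeper's swing. Origin at the centre of its underside.
- collar: Bystander, not to be moved: steel ring, 32 mm wide, 12 mm high, on the track plate inside the corner, clear of the keeper's swing. Origin at the centre of its underside.
- wrench: Bystander, not to be moved: steel wrench, 150 mm long, on the table beside the track. Origin at the centre of its underside.
- driver: Bystander, not to be moved: screwdriver, 170 mm long, on the table beside the track. Origin at the centre of its underside.
- sleeve: Bystander, not to be moved: brass sleeve, 30 mm wide, 60 mm high, standing, on the table beside the track. Origin at the centre of its underside.
- sleeve2: Bystander, not to be moved: copper sleeve, 24 mm wide, 45 mm high, standing, on the table beside the track. Origin at the centre of its underside.
- parts_tray: Bystander, not to be moved: open cardboard tray, 160 x 120 x 40 mm, on the table beside the track. Origin at the centre of its underside.
Things that resemble listed ones, but are neither listed nor needed, are in the scene too. There is more than one size of the part that bears carrier_mid; the job needs the smallest.

How it is judged:
By the outcome, as a careful person would: the job done as asked, in the order asked, and still so for the second after the job is handed in, with the robot touching nothing.
It also fails if it takes over 72 s, if anything falls off the work surface, if the arm or the gripper's body presses on something with over 40 N, if the wrist force passes 120 N, or if a joint passes its speed limit or range.

### The arm

A 6-joint arm with a two-finger parallel gripper is mounted at the origin on the work surface. World frame = base frame: x ahead of the robot, y to its left, z up, the work surface at z = 0. Lengths are in m, angles in rad, forces in N, time in s.
With the tool pointing down it reaches from about 0.325 to 1 m from the base axis. Payload 5.1 kg.
Tool frame: the origin (TCP) lies on the mounting face of the last link; the fingertips stand 173 mm ahead of it and the grasp point (between the pads) lies 155 mm ahead of it (env.finger_overhang is the distance from the TCP to the fingertips, in m); z points along the fingers, y is the direction in which the jaws open and shut (so a half turn about z gives the same grasp; the last joint's range is limited). The gripper opens to 85 mm and grips with 20 to 120 N. Pads are 22 mm wide; open, the fingers measure 114 mm over their backs; the gripper's body (76 mm by 85 mm) begins 54 mm behind the grasp point. The pads swing forward as they close: fully open they stand 13 mm farther back than shut.
Start: joints at [-1.383, 0.124, 1.65, -0, 1.367, -0.083], TCP at [0.174, -0.626, 0.405] pointing down, gripper open.
Joint ranges: [-2.61, 2.61], [-1.02, 2.33], [0.03, 2.71], [-1.35, 4.49], [0.32, 2.68], [-2.91, 2.91]. Speed limits (rad/s): [2.57, 2.57, 3.14, 3.14, 3.14, 3.14].

### API

Orientations are given as a rotation vector (axis times angle).
In Python, from rig import env, gripper_open, clamp, eyes, workorder, status gives the robot as it stands. Calls block until the motion is done:
- env.move_to(position, orientation): joint-space move of the TCP to a pose.
- env.line_to(position, ori=None, max_speed=0.15, until_force=None): straight line of the TCP; ori=None keeps the orientation; max_speed is the mean speed in m/s. With until_force (N) it stops when the force on the tool has changed by that much, and returns True; else False.
- env.movej(angles): joint-space move.
- gripper_open() and clamp(): open the fingers fully, or close them until they stop; the grip force is fixed at half the most.
- env.dwell(seconds).
- env.solve_ik(position, orientation): joint angles nearest the present ones, or None.
- eyes.get_image(name): name is "scene" or "top" or "wrist"; returns the picture (384x512x3 uint8, blue, green, red); there is no depth.
- eyes.get_calibration(name): a dict with "K" (3x3 intrinsics, pixels), "R" (3x3) and "t" (3): a world point X has camera coordinates R X + t. Camera axes: x right, y down, z forward; pixel columns grow to the right and rows downward; lengths in m; the calibration is good to about 2 mm. A picture is of the moment at which its call begins: read the wrist's pose just before it. get_calibration takes no time and is no camera call; for the wrist camera it gives the pose at the moment of the call.
A pose or a line that the arm cannot do raises env.IKError and nothing moves.
- workorder.hand_in(): hands the job in, once; it reports no verdict.
Readings, each from a call of its own:
- status.read_clock(): time.
- status.read_joint_pos(): joint angles.
- status.read_qvel(): joint speeds.
- status.read_joint_torque(): joint torques, N m.
- status.read_eef_pos(): TCP position.
- status.read_tcp_rot(): TCP orientation.
- status.read_wrist_force(): force on the tool from outside, world axes, zero at the start.
- status.read_ft_torque(): the same for the moment, N m.
- status.read_gripper_width(): finger opening in m.
Only numpy, scipy, OpenCV 4.12 (cv2) and the standard library are available. Lean on these libraries where they do the work, as an engineer would, in place of code of your own. Each camera call takes 0.05 s, during which the arm holds its last target.

## Working session

There is one attempt and no reset: what is moved stays moved. The work goes in short steps, each a Python script; the robot and the scene stay as the last script left them, time stands still between calls to the robot, and variables do not carry over. Pictures are saved under pics/ and viewed, and the job is handed in when it is done.

```bash
ls -la; mkdir -p pics; python3 - <<'E'
from rig import env, gripper_open, clamp, eyes, workorder, status
import cv2,numpy as np
print(status.read_clock(), env.finger_overhang)
for n in ["scene","top","wrist"]:
    im=eyes.get_image(n); cv2.imwrite(f"pics/{n}0.png",im); c=eyes.get_calibration(n)
    print(n,np.round(c["K"],1).tolist(),np.round(c["R"],3).tolist(),np.round(c["t"],3).tolist())
print(status.read_tcp_rot(),status.read_gripper_width(),status.read_clock())
E
```

```text
total 12
drwxr-xr-x  3 agent agent 4096 Dec  6 09:05 .
drwxr-xr-x 23 root  root  4096 Dec  6 09:05 ..
drwxr-xr-x  2 agent agent 4096 Dec  6 09:05 pics
0.0 0.1734
scene [[403.6, 0.0, 260.9], [0.0, 403.6, 189.9], [0.0, 0.0, 1.0]] [[-0.616, 0.788, 0.008], [0.423, 0.34, -0.84], [-0.665, -0.514, -0.542]] [0.328, -0.137, 1.412]
top [[396.9, 0.0, 255.2], [0.0, 396.9, 185.0], [0.0, 0.0, 1.0]] [[-0.019, -0.999, -0.03], [-0.99, 0.023, -0.142], [0.142, 0.027, -0.989]] [0.008, 0.526, 1.12]
wrist [[320.2, 0.0, 249.8], [0.0, 320.2, 194.0], [0.0, 0.0, 1.0]] [[0.268, -0.963, -0.002], [-0.917, -0.256, 0.307], [-0.296, -0.08, -0.952]] [-0.65, -0.04, 0.38]
[-3.11120074e+00 -4.23866034e-01  1.54468947e-04] 0.08552766941923075 0.15
```

View pics/scene0.png

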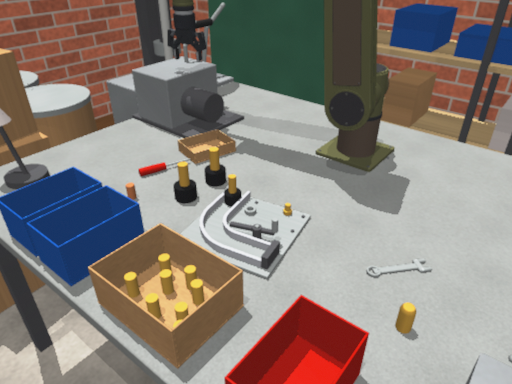

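View pics/top0.png

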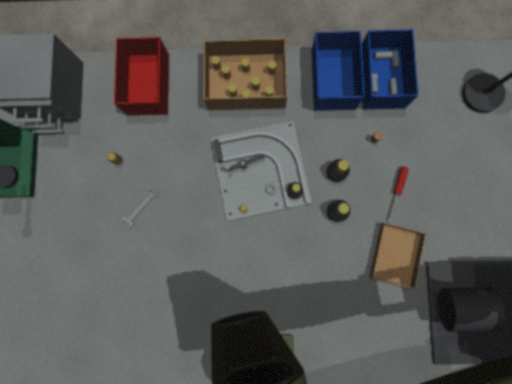

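View pics/wrist0.png

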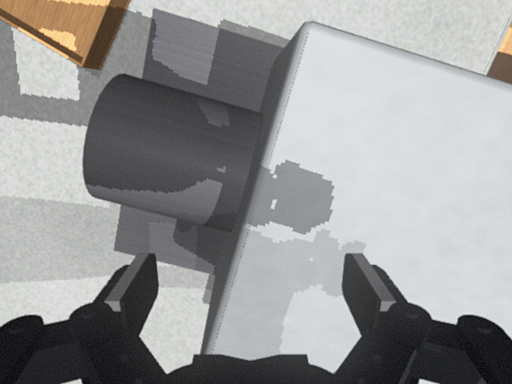

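Top view: the candidates are the carrier in the track at (294,189), and two larger look-alikes off it at (339,170) and (338,210). The brass posts in the cardboard box (240,75) are not candidates. The one sitting in the channel is the smallest. I'll crop closely and get a rough plate pose.

```bash
cat > h.py <<'E'
from rig import env, gripper_open, clamp, eyes, workorder, status
import cv2,numpy as np
from scipy.spatial.transform import Rotation as Ro
def ray(c,uv,z):
    R,t,K=map(np.array,(c["R"],c["t"],c["K"])); C=-R.T@t
    d=R.T@np.linalg.solve(K,[uv[0],uv[1],1]); return C+d*(z-C[2])/d[2]
def proj(c,X):
    R,t,K=map(np.array,(c["R"],c["t"],c["K"])); p=K@(R@np.array(X)+t); return p[:2]/p[2]
def cc(c): return -np.array(c["R"]).T@np.array(c["t"])
E
python3 - <<'E'
from h import *
im=cv2.imread("pics/top0.png"); s=cv2.imread("pics/scene0.png")
a=cv2.resize(im[110:230,200:360],None,fx=5,fy=5,interpolation=cv2.INTER_CUBIC)
b=cv2.resize(s[140:270,160:320],None,fx=5,fy=4.6,interpolation=cv2.INTER_CUBIC)[:600]
cv2.imwrite("pics/c1.png",a);cv2.imwrite("pics/c2.png",b)
c=eyes.get_calibration("top")
for uv in [(212,141),(293,122),(312,205),(228,219)]: print(ray(c,uv,.01))
w=eyes.get_calibration("wrist");print("cam",cc(w), status.read_eef_pos())
Rt=Ro.from_rotvec(status.read_tcp_rot()).as_matrix()
print("camera in tool",Rt.T@(cc(w)-status.read_eef_pos()),Rt.T@np.array(w["R"]).T)
E
```

```text
[0.66810913 0.12737223 0.01      ]
[ 0.72100826 -0.12049281  0.01      ]
[ 0.46628397 -0.168317    0.01      ]
[0.43007747 0.08062976 0.01      ]
cam [ 0.25011982 -0.60539496  0.37259689] [ 0.17380771 -0.62611776  0.40372019]
camera in tool [0.07907057 0.00049822 0.03113244] [[ 6.06790398e-04 -9.51747107e-01 -3.06882836e-01]
 [ 9.99999782e-01  6.57014245e-04 -6.03524826e-05]
 [ 2.59066696e-04 -3.06882733e-01  9.51747299e-01]]
```

View pics/c1.png

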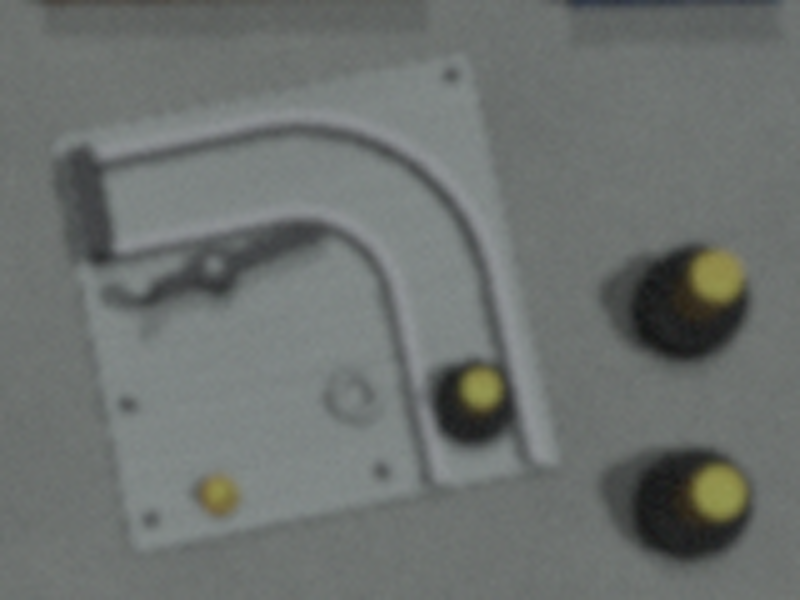

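View pics/c2.png

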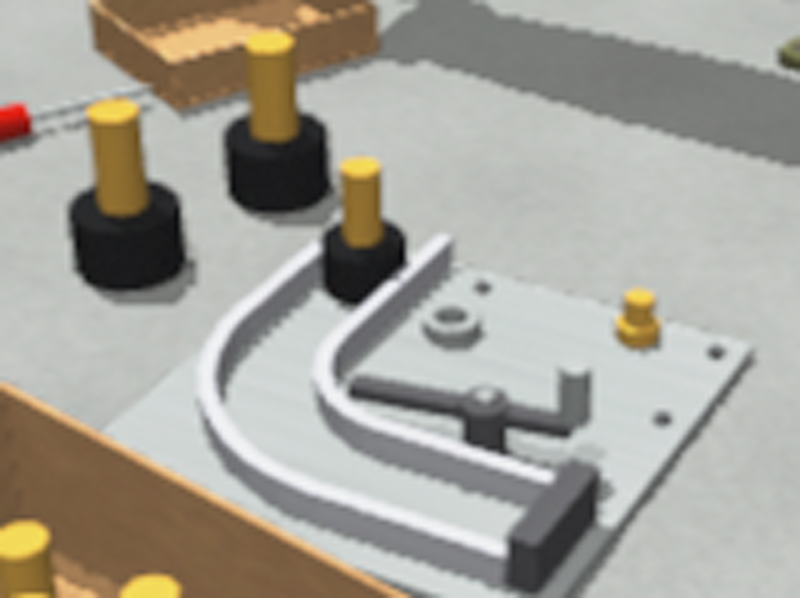

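The close crops show that the puck in the channel, crop (480,390), is clearly smaller than the two off the track, so it is the carrier. The keeper is open and the knob is near the stop. Next is a wrist view from above for precise poses.

```bash
cat >> h.py <<'E'
def ori(yaw):  # tool down, tool x heading yaw
    x=np.array([np.cos(yaw),np.sin(yaw),0]); z=np.array([0,0,-1.]); y=np.cross(z,x)
    return Ro.from_matrix(np.stack([x,y,z],1)).as_rotvec()
E
python3 - <<'E'
from h import *
import pickle
clamp()
env.move_to([0.55,-0.03,0.44],ori(0.19))
env.dwell(.3)
c=eyes.get_calibration("wrist"); im=eyes.get_image("wrist"); cv2.imwrite("pics/w1.png",im); pickle.dump(c,open("w1.pkl","wb"))
cv2.imwrite("pics/w1b.png",cv2.resize(im,None,fx=1.56,fy=1.56,interpolation=cv2.INTER_CUBIC))
print(status.read_clock(),status.read_eef_pos(),status.read_gripper_width(),status.read_wrist_force())
E
```

```text
3.7667 [ 0.55001639 -0.03024882  0.43998887] 7.784511360062549e-05 [-0.99129754 -0.50836956 -0.56393579]
```

View pics/w1b.png

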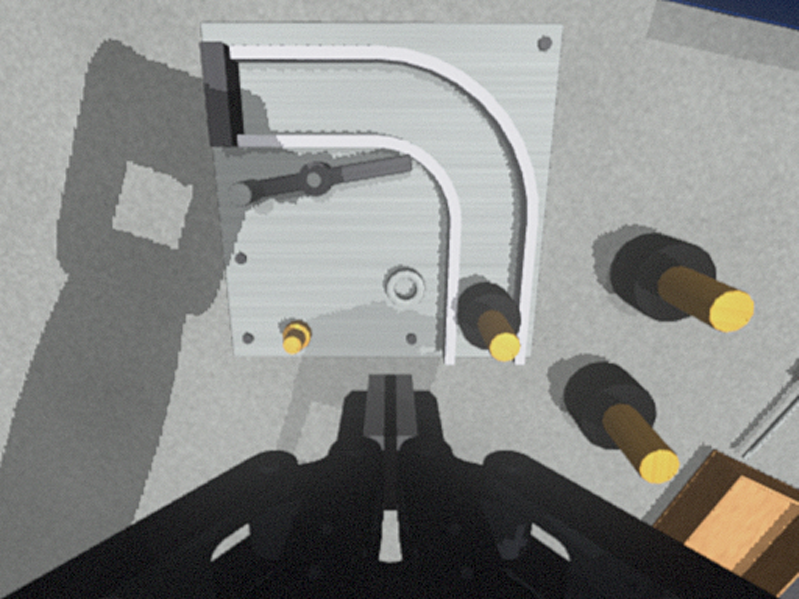

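The wrist view (1.56x) shows the plate corners at (202,24), (562,26), (530,357) and (235,356). It also shows the white rail tops, the stop at (222,93), the hub at (315,180), the knob at about (240,190) and the carrier post top at (505,347). I'll fit the track pose to the rail-top pixels.

```bash
cat > fit.py <<'E'
from h import *
import pickle
from scipy.optimize import least_squares
c=pickle.load(open("w1.pkl","rb")); im=cv2.imread("pics/w1.png")
m=(im.min(2)>222).astype(np.uint8); n,l,st,_=cv2.connectedComponentsWithStats(m)
keep=np.isin(l,[i for i in range(1,n) if st[i,4]>150]); cv2.imwrite("pics/m1.png",keep.astype(np.uint8)*255)
v,u=np.nonzero(keep); P=np.array([ray(c,(a,b),.03)[:2] for a,b in zip(u,v)])
def loc(p,P):
    q=P-p[:2]; cs,sn=np.cos(p[2]),np.sin(p[2]); return np.stack([q[:,0]*cs+q[:,1]*sn,-q[:,0]*sn+q[:,1]*cs],1)
def dist(p):
    L=loc(p,P); x,y=L.T
    d=np.where((x<0)&(y<0),-y,np.where((x>0)&(y>0),x,np.hypot(x,y)))
    return np.where(d>90,d-119,d-61)
# plate corners initial
cor=[ray(c,(a/1.5625,b/1.5625),.01) for a,b in [(202,24),(562,26),(530,357),(235,356)]]
print(np.round(cor,4).tolist())
ctr=np.mean(cor,0)
best=least_squares(lambda p:np.r_[dist([p[0],p[1],p[2]])*0] if 0 else 0,[0]) if 0 else None
sc=lambda p:p
def res(p):
    global P
    return dist_m(p)
def dist_m(p):
    L=loc(p,P)*1000; x,y=L.T
    d=np.where((x<0)&(y<0),-y,np.where((x>0)&(y>0),x,np.hypot(x,y)))
    return np.where(d>90,d-119,d-61)
r=least_squares(dist_m,[ctr[0],ctr[1],0.19],loss="soft_l1",f_scale=4,x_scale=[.01,.01,.05])
p=r.x; d=dist_m(p); print("pose",p,"n",len(P),"rms",np.sqrt(np.mean(d**2)),np.percentile(d,[2,50,98]))
print("corners local mm",np.round(loc(p,np.array(cor)[:,:2])*1000,1).tolist())
S=1.5625
for nme,uv,z in [("post top",(505,347),.094),("hub",(315,180),.048),("armtip",(410,160),.042),("knobtop?",(240,190),.078),("stop nearface top",(240,146),.044)]:
    print(nme,np.round(loc(p,ray(c,(uv[0]/S,uv[1]/S),z)[None,:2])*1000,1))
np.save("pose.npy",p)
E
python3 fit.py
python3 -c "
import cv2;im=cv2.imread('pics/w1.png');a=im[85:155,130:280];cv2.imwrite('pics/c3.png',cv2.resize(a,None,fx=5,fy=5,interpolation=cv2.INTER_CUBIC))"
```

```text
[[0.6807, 0.1306, 0.01], [0.7277, -0.1208, 0.01], [0.4761, -0.1683, 0.01], [0.4287, 0.0831, 0.01]]
pose [ 0.56654088 -0.01614508  0.1897556 ] n 3298 rms 1.94132836358522 [-3.23292778 -0.01580371  3.19497254]
corners local mm [[139.8, 122.5], [138.5, -133.1], [-117.5, -132.4], [-116.6, 123.5]]
post top [[-72.7 -89.3]]
hub [[34.7 41.7]]
armtip [[ 48.  -25.1]]
knobtop? [[30.5 86.2]]
stop nearface top [[57.4 93.4]]
```

View pics/m1.png

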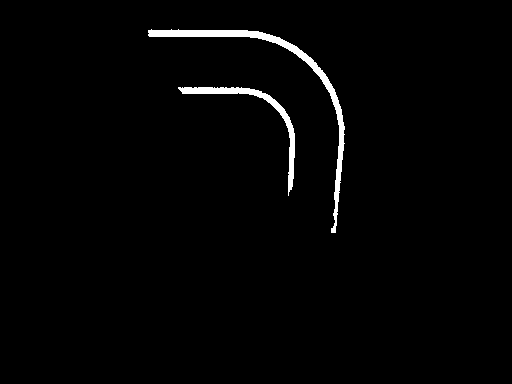

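View pics/c3.png

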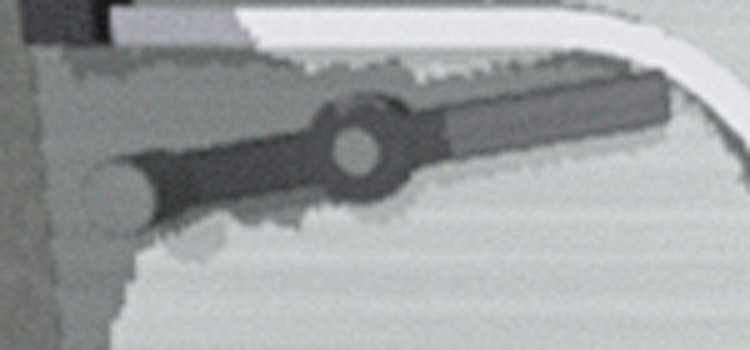

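The fit agrees with the known features: hub at (34.7, 41.7) against a nominal (35, 42.5), and carrier at x = -72.7, y = -89.3 mm. I'll check the closed fingertip depth, then descend behind the carrier and push it from behind with the closed fingers, low on the puck.

```bash
cat >> h.py <<'E'
def W(x,y,tipz,p=None):   # track mm -> TCP world
    p=np.load("pose.npy"); cs,sn=np.cos(p[2]),np.sin(p[2]); x/=1000;y/=1000
    return np.array([p[0]+cs*x-sn*y,p[1]+sn*x+cs*y,tipz/1000+env.finger_overhang])
def YAW(): return float(np.load("pose.npy")[2])
def F(): # wrist force in track axes
    f=np.array(status.read_wrist_force()); y=YAW(); cs,sn=np.cos(y),np.sin(y)
    return np.array([cs*f[0]+sn*f[1],-sn*f[0]+cs*f[1],f[2]])
E
python3 - <<'E'
from h import *
import pickle
c=pickle.load(open("w1.pkl","rb"))
T=np.array([0.55,-0.0302,0.44]);R=Ro.from_rotvec(ori(0.19)).as_matrix()
for d in(.160,.1734,.1864):
  print(d,[np.round(proj(c,T+R@np.array([x,y,d]))*1.5625) for x in(.011,-.011) for y in (-.0145,.0145)])
env.move_to(W(-120,-90,150),ori(YAW()))
print(status.read_clock(),F())
env.line_to(W(-120,-90,80),max_speed=.12)
env.line_to(W(-120,-90,34),max_speed=.06,until_force=6)
env.dwell(.2)
print(status.read_clock(),F(),status.read_eef_pos()-W(-120,-90,34))
im=eyes.get_image("wrist"); cv2.imwrite("pics/w2.png",im)
im=eyes.get_image("scene"); cv2.imwrite("pics/s2.png",cv2.resize(im[120:290,130:350],None,fx=3.5,fy=3.5,interpolation=cv2.INTER_CUBIC))
E
```

```text
0.16 [array([338., 391.]), array([439., 391.]), array([340., 457.]), array([437., 457.])]
0.1734 [array([342., 371.]), array([435., 371.]), array([344., 432.]), array([433., 432.])]
0.1864 [array([346., 354.]), array([432., 354.]), array([347., 412.]), array([430., 412.])]
4.4917 [ 0.59268869 -0.77604825  1.24398264]
6.3417 [ 0.30423442  1.21759999 -0.03361048] [ 2.23683560e-04 -8.99288815e-05  5.10633613e-04]
```

View pics/w2.png

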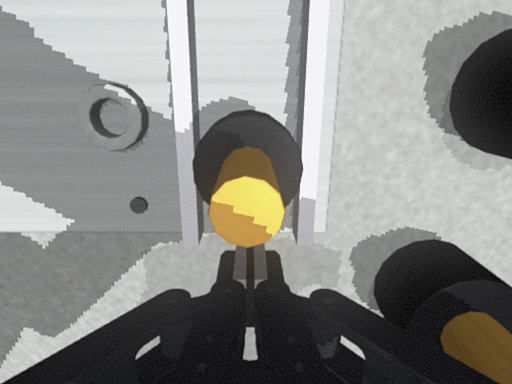

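View pics/s2.png

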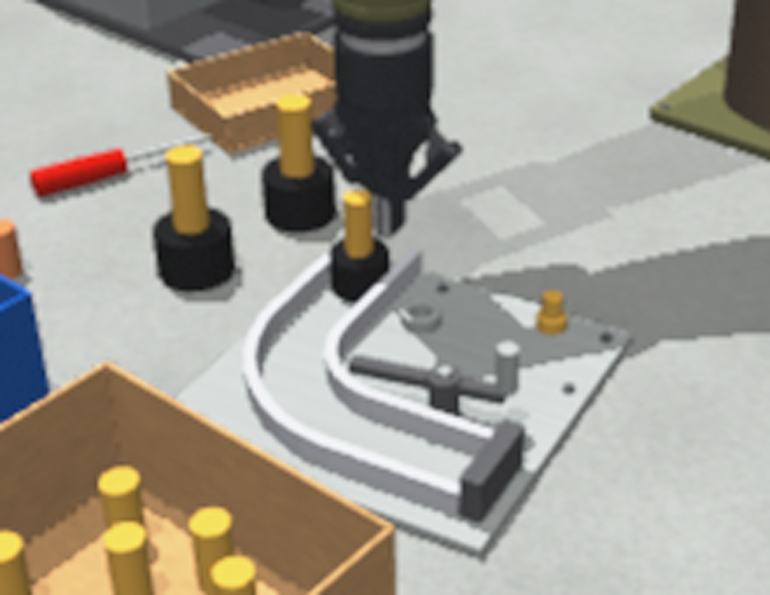

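The fingers are 8 mm clear behind the carrier and centred in the channel, with the tip depth confirmed. Now the first straight.

```bash
cat > push.py <<'E'
from h import *
import sys
D=35.
def pose(s): # s: arc param mm of puck along middle line, 0 at x=0 of track
    L=90*np.pi/2
    if s<0: c=np.array([s,-90.]);h=0.
    elif s<L: a=s/90; c=90*np.array([np.sin(a),-np.cos(a)]);h=a
    else: c=np.array([90.,s-L]);h=np.pi/2
    q=c-D*np.array([np.cos(h),np.sin(h)]); return q,h
def go(s,speed,uf,b):
    q,h=pose(s); hit=env.line_to(W(q[0],q[1],34),ori(YAW()+h),max_speed=speed,until_force=uf)
    f=F()-b; e=np.array([np.cos(h),np.sin(h)]); 
    print(f"s={s:.1f} hit={hit} t={status.read_clock():.2f} along={f[:2]@e:.2f} lat={f[1]*e[0]-f[0]*e[1]:.2f} z={f[2]:.2f}")
    return hit
E
python3 - <<'E'
from push import *
b=np.mean([F() for _ in range(3)],0); np.save("b.npy",b); print(b)
for s in [-70,-45,-20,0]:
    if go(s,.05,7,b): break
print(F()-b)
E
```

```text
[-0.40999467  0.25625211  0.76001526]
s=-70.0 hit=False t=6.89 along=1.21 lat=-0.40 z=-0.60
s=-45.0 hit=False t=7.54 along=0.65 lat=-1.11 z=-1.17
s=-20.0 hit=False t=8.19 along=0.31 lat=-0.45 z=-1.31
s=0.0 hit=False t=8.74 along=-0.73 lat=-0.29 z=-0.88
[-0.72730162 -0.28762059 -0.88145962]
```

Forces are small, about 1 N of noise. On round the corner.

```bash
python3 - <<'E'
from push import *
b=np.load("b.npy")
for s in np.linspace(0,90*np.pi/2,15)[1:8]:
    if go(s,.04,8,b): break
cv2.imwrite("pics/w3.png",eyes.get_image("wrist"))
E
```

```text
s=10.1 hit=False t=9.16 along=0.94 lat=0.04 z=-0.43
s=20.2 hit=False t=9.57 along=0.03 lat=-0.20 z=-1.54
s=30.3 hit=False t=9.99 along=0.03 lat=-1.15 z=0.13
s=40.4 hit=False t=10.41 along=0.83 lat=-0.45 z=-0.73
s=50.5 hit=False t=10.82 along=0.57 lat=-0.38 z=-1.25
s=60.6 hit=False t=11.24 along=0.33 lat=-0.68 z=-0.67
s=70.7 hit=False t=11.66 along=0.39 lat=-0.75 z=-0.39
```

View pics/w3.png

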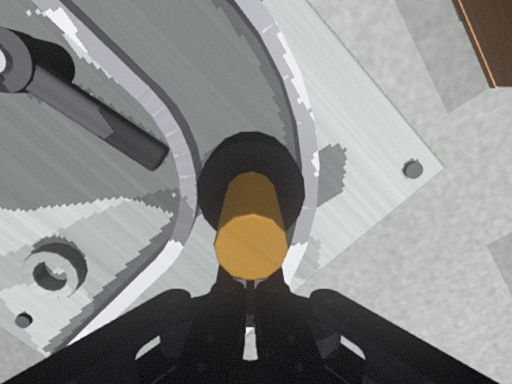

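The carrier (250,200) is mid-corner, square in front of the fingers and between the rails. Continuing to about 12 mm short of the stop.

```bash
python3 - <<'E'
from push import *
b=np.load("b.npy"); L=90*np.pi/2
for s in list(np.linspace(0,L,15)[8:])+[L+20,L+40,L+60]:
    if go(s,.04,8,b): break
cv2.imwrite("pics/w4.png",eyes.get_image("wrist"))
env.dwell(.3); print([np.round(F()-b,2).tolist() for _ in range(5)])
E
```

```text
s=80.8 hit=False t=12.12 along=-0.04 lat=-0.52 z=-0.20
s=90.9 hit=False t=12.54 along=-0.72 lat=-0.43 z=-0.73
s=101.0 hit=False t=12.96 along=0.22 lat=-1.11 z=-0.04
s=111.1 hit=False t=13.38 along=-0.26 lat=-0.70 z=-0.68
s=121.2 hit=False t=13.79 along=-0.43 lat=0.22 z=-1.21
s=131.3 hit=False t=14.21 along=0.20 lat=-0.72 z=-1.09
s=141.4 hit=False t=14.62 along=-0.00 lat=-1.27 z=-0.24
s=161.4 hit=False t=15.28 along=0.36 lat=0.35 z=-0.97
s=181.4 hit=False t=15.93 along=-0.11 lat=-0.45 z=-1.26
s=201.4 hit=False t=16.57 along=-0.13 lat=-0.05 z=-0.87
[[0.51, -1.04, -0.88], [0.51, -1.04, -0.88], [0.51, -1.04, -0.88], [0.51, -1.04, -0.88], [0.51, -1.04, -0.88]]
```

View pics/w4.png

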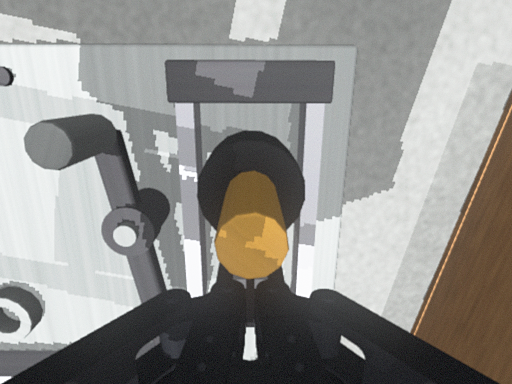

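The carrier is about 15 mm before the stop. I'll feel forward slowly, then servo to about 10 N.

```bash
python3 - <<'E'
from push import *
L=90*np.pi/2
def favg(n=4):
    o=[]
    for _ in range(n): env.dwell(.02); o.append(F())
    return np.mean(o,0)
b=favg(6)
q,h=pose(L+80)
print(env.line_to(W(q[0],q[1],34),ori(YAW()+h),max_speed=.01,until_force=4))
p0=np.array(status.read_eef_pos()); y=YAW(); e=np.array([-np.sin(y),np.cos(y),0])
hy=(p0-W(*pose(L)[0],34))@e*1000
f=favg(); print("contact at s-L=",hy,"f",np.round(f-b,2),status.read_clock())
O=ori(YAW()+h); k=0; tgt=p0.copy(); tgt[2]=W(0,0,34)[2]; 
hold=0; log=[]
while k<45 and status.read_clock()<40:
    along=-(f-b)[1]
    if along>16: tgt-=e*.0008
    elif along<9.2: tgt+=e*min(.0003,max(.00005,(10.2-along)*.00004))
    elif along>12: tgt-=e*.00008
    env.line_to(tgt,O,max_speed=.01)
    t=status.read_clock(); f=favg(4); a2=-(f-b)[1]; log.append((round(t,2),round(a2,1),round((f-b)[0],1)))
    if a2>=9 and along>=9: 
        if hold==0: hold=t
        if status.read_clock()-hold>1.8: break
    else: hold=0
    k+=1
print(log); print((np.array(status.read_eef_pos())-p0)@e*1000, (tgt-p0)@e*1000, status.read_clock())
cv2.imwrite("pics/w5.png",eyes.get_image("wrist"))
E
```

```text
True
contact at s-L= 75.68127456587527 f [ 0.64 -0.95  0.61] 18.5333
[(18.79, np.float64(4.1), np.float64(0.1)), (19.11, np.float64(5.0), np.float64(0.1)), (19.43, np.float64(5.4), np.float64(0.3)), (19.74, np.float64(6.2), np.float64(0.1)), (20.06, np.float64(6.6), np.float64(-0.1)), (20.38, np.float64(7.2), np.float64(0.1)), (20.69, np.float64(7.7), np.float64(0.5)), (21.01, np.float64(7.8), np.float64(0.2)), (21.32, np.float64(8.2), np.float64(-0.1)), (21.64, np.float64(8.7), np.float64(0.5)), (21.96, np.float64(8.3), np.float64(0.3)), (22.27, np.float64(8.9), np.float64(-0.1)), (22.59, np.float64(8.6), np.float64(0.1)), (22.91, np.float64(8.9), np.float64(-0.0)), (23.23, np.float64(8.6), np.float64(0.4)), (23.54, np.float64(9.5), np.float64(-0.1)), (23.86, np.float64(8.9), np.float64(0.1)), (24.18, np.float64(9.6), np.float64(0.1)), (24.49, np.float64(9.5), np.float64(0.0)), (24.81, np.float64(9.3), np.float64(0.3)), (25.12, np.float64(9.5), np.float64(-0.1)), (25.44, np.float64(9.6), np.float64(0.4)), (25.76, np.float64(9.6), np.float64(0.4)), (26.07, np.float64(9.5), np.float64(0.4)), (26.39, np.float64(9.3), np.float64(-0.0))]
0.6036985535966681 2.0627444038639537 26.4583
```

View pics/w5.png

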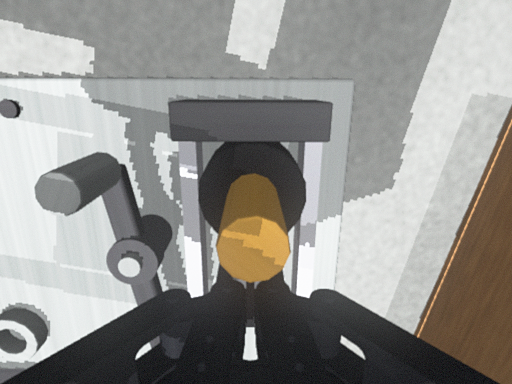

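It is seated, holding steady at about 9.5 N. I'll nudge to about 10.3 N for another 1.5 s to be sure, then back off.

```bash
python3 - <<'E'
from push import *
import pickle
L=90*np.pi/2; y=YAW(); e=np.array([-np.sin(y),np.cos(y),0]); O=ori(y+np.pi/2)
b=np.load("b.npy")
p=np.array(status.read_eef_pos()); 
# target is ~1.46 mm ahead of actual; add 0.25
t=p+e*(.00146+.00025); t[2]=W(0,0,34)[2]
env.line_to(t,O,max_speed=.01)
lg=[]
for _ in range(15): env.dwell(.1); lg.append(round(-F()[1],1))
print(lg)
q,_=pose(L+60)
env.line_to(W(q[0],q[1],34),O,max_speed=.04); env.dwell(.2)
print("free force",-F()[1],status.read_clock())
env.line_to(W(q[0],q[1],150),O,max_speed=.15)
env.move_to(W(25,0,240),O); env.dwell(.2)
c=eyes.get_calibration("wrist"); im=eyes.get_image("wrist"); cv2.imwrite("pics/w6.png",im); pickle.dump(c,open("w6.pkl","wb")); print(status.read_clock(),status.read_eef_pos())
E
```

```text
[np.float64(10.3), np.float64(11.0), np.float64(10.8), np.float64(10.6), np.float64(10.3), np.float64(10.7), np.float64(9.6), np.float64(10.7), np.float64(10.2), np.float64(11.1), np.float64(9.4), np.float64(10.3), np.float64(10.4), np.float64(10.5), np.float64(10.0)]
free force 0.2712465276577323 29.0583
30.7667 [ 0.59128517 -0.01106782  0.4110246 ]
```

View pics/w6.png

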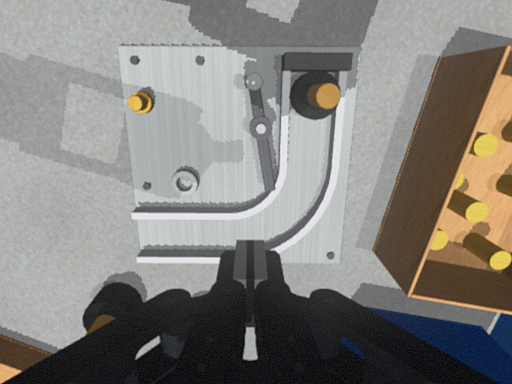

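The carrier (318,95) is home against the stop, the keeper is still open, and the knob top is at about (254,81). I'll compute the keeper angle.

```bash
python3 - <<'E'
from h import *
import pickle
c=pickle.load(open("w6.pkl","rb")); p=np.load("pose.npy")
def loc(P):
    q=P[:2]-p[:2]; cs,sn=np.cos(p[2]),np.sin(p[2]); return np.round(1000*np.array([q[0]*cs+q[1]*sn,-q[0]*sn+q[1]*cs]),1)
for n,uv,z in [("knob",(254,81),.078),("hub",(261,128),.048),("post",(327,96),.094),("armtip",(270,190),.042)]: print(n,loc(ray(c,uv,z)))
im=cv2.imread("pics/w6.png")[50:200,180:360]; cv2.imwrite("pics/c6.png",cv2.resize(im,None,fx=4,fy=4,interpolation=cv2.INTER_CUBIC))
E
```

```text
knob [27.9 87.3]
hub [35.5 43. ]
post [90.1 74.9]
armtip [ 46.4 -24.9]
```

View pics/c6.png

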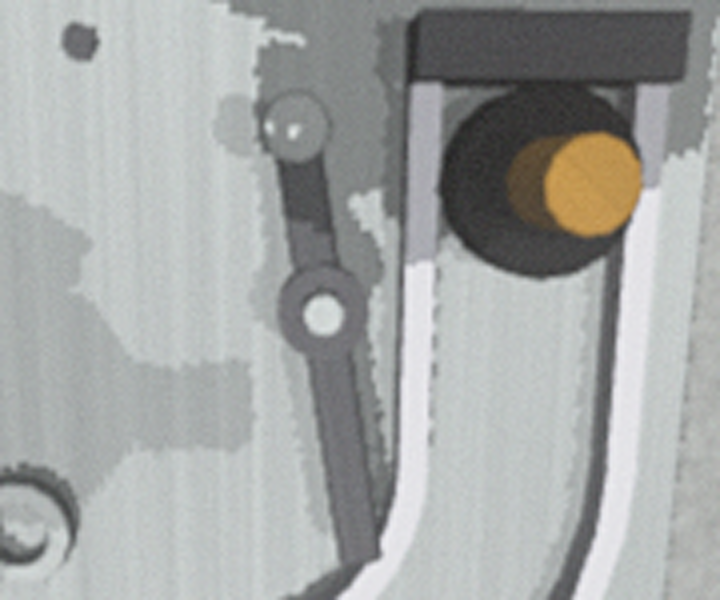

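The carrier's centre is at (90.1, 74.9) mm, home being (90, 75). The knob is at about (27.5, 87) mm, so θ ≈ 1.40. Swinging the keeper shut by pushing the knob along its arc.

```bash
cat > keep.py <<'E'
from h import *
def kp(th,off):
    r=np.array([-np.cos(th),np.sin(th)]); t=np.array([-np.sin(th),-np.cos(th)])
    return np.array([35,42.5])+45*r-off*t, ori(YAW()+np.pi/2-th)
def kg(th,off,speed=.04,uf=None,z=52):
    q,o=kp(th,off); hit=env.line_to(W(q[0],q[1],z),o,max_speed=speed,until_force=uf)
    f=F(); print(f"th={th:.2f} hit={hit} t={status.read_clock():.2f} f={np.round(f,1)}"); return hit
E
python3 - <<'E'
from keep import *
q,o=kp(1.40,26); env.move_to(W(q[0],q[1],150),o)
kg(1.40,26,.08,8); env.dwell(.2); print(F())
cv2.imwrite("pics/w7.png",eyes.get_image("wrist"))
if not kg(1.40,19.5,.03,6):
  for th in np.arange(1.3,.69,-.1):
    if kg(th,19,.03,7): break
cv2.imwrite("pics/w8.png",eyes.get_image("wrist"))
E
python3 -c "
import cv2,numpy as np
a=[cv2.imread(f'pics/w{i}.png') for i in (7,8)]
cv2.imwrite('pics/w78.png',cv2.resize(np.hstack(a),(800,300)))"
```

```text
th=1.40 hit=False t=33.53 f=[ 0.5 -0.3 -0.6]
[-0.32721193  0.13522965  0.55668991]
th=1.40 hit=False t=34.15 f=[1.  0.  1.3]
th=1.30 hit=False t=34.48 f=[ 0.2  0.1 -0.2]
th=1.20 hit=False t=34.79 f=[ 0.6 -0.5  0.8]
th=1.10 hit=False t=35.11 f=[-0.6  0.4 -0.1]
th=1.00 hit=False t=35.42 f=[-1.2  0.5  0.3]
th=0.90 hit=False t=35.74 f=[ 0.8 -0.8  1.1]
th=0.80 hit=False t=36.06 f=[-0.9  0.2  0.4]
th=0.70 hit=False t=36.38 f=[-0.5 -0.5 -0.3]
```

View pics/w78.png

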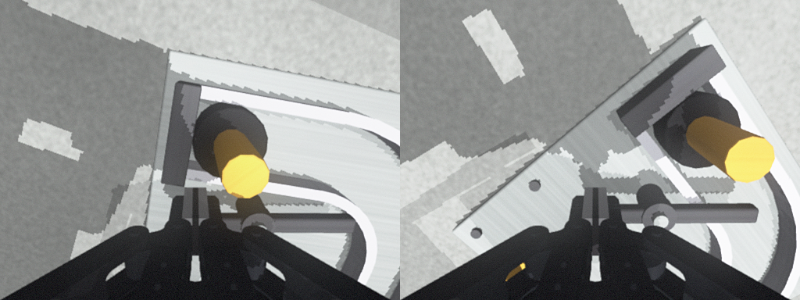

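The bar is turning with the tool; in the second picture it is square to the fingers. Continue to shut.

```bash
python3 - <<'E'
from keep import *
hit=False
for th in np.arange(.6,.05,-.1):
    hit=kg(th,19,.03,7)
    if hit: break
if not hit:
    env.dwell(.2)
    q,o=kp(0.,19); hit=kg(0.0,19,.015,5)
    if not hit:
        q,o=kp(0.,13); print("press",env.line_to(W(q[0],q[1],52),o,max_speed=.012,until_force=5))
    env.dwell(.2); print(F(),status.read_clock())
p=np.load("pose.npy"); t=np.array(status.read_eef_pos())[:2]-p[:2]; cs,sn=np.cos(p[2]),np.sin(p[2]); print(1000*np.array([t[0]*cs+t[1]*sn,-t[0]*sn+t[1]*cs]))
cv2.imwrite("pics/w9.png",eyes.get_image("wrist"))
E
```

```text
th=0.60 hit=False t=36.74 f=[ 0.1 -0.6 -0.1]
th=0.50 hit=False t=37.06 f=[-0.2  0.   1.3]
th=0.40 hit=False t=37.38 f=[-0.9 -0.1  0.3]
th=0.30 hit=False t=37.69 f=[-0.5 -0.2  0.5]
th=0.20 hit=False t=38.01 f=[0.3 0.3 0.3]
th=0.10 hit=False t=38.33 f=[-0.7  0.1  0.5]
th=0.00 hit=False t=39.00 f=[ 0.9  3.8 -0.9]
press True
[ 0.63228937 -0.38036998 -0.20644594] 39.45
[-10.4992052   61.72590555]
```

View pics/w9.png

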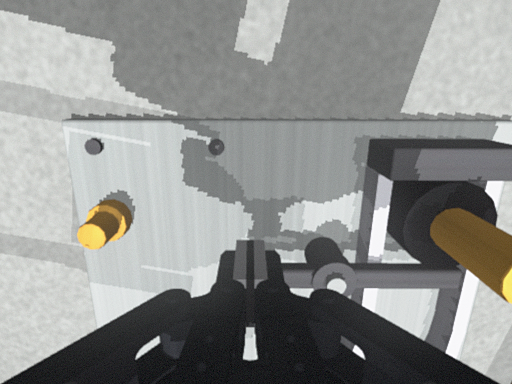

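A hard limit was felt at the expected knob position, and the bar lies across the channel behind the carrier. Backing off and verifying from above.

```bash
python3 - <<'E'
from keep import *
import pickle
kg(0,30,.05); kg(0,30,.12,None,150)
env.move_to(W(25,0,240),ori(YAW()+np.pi/2)); env.dwell(.3)
c=eyes.get_calibration("wrist"); im=eyes.get_image("wrist"); pickle.dump(c,open("w10.pkl","wb")); cv2.imwrite("pics/w10.png",im)
cv2.imwrite("pics/w10c.png",cv2.resize(im[40:200,180:370],None,fx=3.7,fy=3.7,interpolation=cv2.INTER_CUBIC))
s=eyes.get_image("scene"); cv2.imwrite("pics/s10.png",s); cv2.imwrite("pics/t10.png",eyes.get_image("top")); print(status.read_clock())
E
```

```text
th=0.00 hit=False t=39.87 f=[ 0.6  0.5 -0.5]
th=0.00 hit=False t=40.83 f=[-0.1  0.7  0.5]
41.8333
```

View pics/w10c.png

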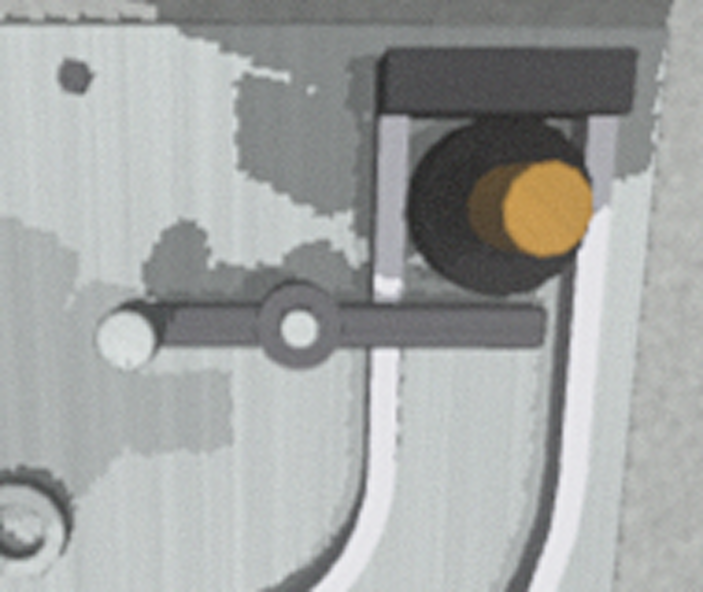

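View pics/s10.png

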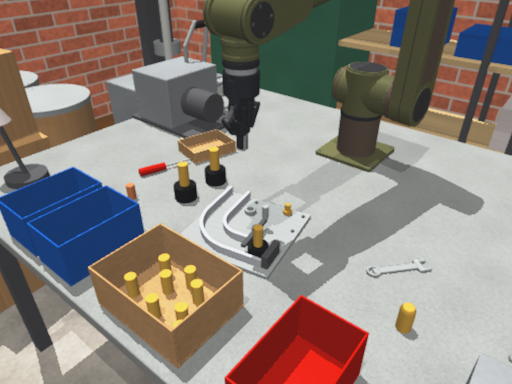

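The bar is parallel to the track's x axis, across the channel just behind the carrier, and the carrier is against the stop. Nothing else has moved. One numeric check, then I'll hand in.

```bash
python3 - <<'E'
from h import *
import pickle
c=pickle.load(open("w10.pkl","rb")); p=np.load("pose.npy")
def loc(P):
    q=P[:2]-p[:2]; cs,sn=np.cos(p[2]),np.sin(p[2]); return np.round(1000*np.array([q[0]*cs+q[1]*sn,-q[0]*sn+q[1]*cs]),1)
g=lambda u,v:(180+u/3.7,40+v/3.7)
for n,uv,z in [("knob",g(126,340),.078),("hub",g(300,328),.048),("post",g(549,208),.094),("armtip",g(546,327),.042)]: print(n,loc(ray(c,uv,z)))
a,b=cv2.imread("pics/top0.png"),cv2.imread("pics/t10.png")
print(status.read_wrist_force(),status.read_clock()); print(workorder.hand_in())
E
```

```text
knob [-9.3 42.7]
hub [35.6 42.5]
post [91.4 75. ]
armtip [105.   42.3]
[-0.38084758 -0.00621227 -0.22779369] 41.8333
the job is handed in; nothing more can be done
None
```

The carrier is seated against the stop, the keeper is shut behind it, and I handed the job in at 41.8 s with the robot touching nothing. `hand_in()` reports no verdict.

- **Pushing:** I used the closed fingers low on the puck, along both straights and round the corner. Sampled forces, read at the end of each short move, stayed within about 1.3 N per axis until the stop.
- **Seating:** I felt for the stop, then pressed at about 9.5 N for about 2 s and at 9.4–11.1 N for another 1.5 s. The highest force I read was 11.1 N, against the 20 N limit.
- **Keeper:** I pushed the knob round its arc until it came up against its hard limit, then backed off.

**Last checks, from above (track frame):**

| Point | Measured (mm) | Nominal (mm) |
|---|---|---|
| Carrier post | (91.4, 75.0) | (90, 75) |
| Knob | (-9.3, 42.7) | (-10, 42.5) |
| Keeper arm tip | (105.0, 42.3) | (105, 42.5) |

The knob and arm tip put the keeper angle at about 0. The carrier's x reads 1.4 mm off, while the view just before the keeper was swung gave (90.1, 74.9). That is within camera error plus the 1 mm rail clearance, and no check failed.

By eye, none of the bystanders had moved in the final scene and wrist views. I did not compare the top-camera images.

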